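# Set the glass cell in the photometer and lock it with the cross pin

### The arm

A 6-joint arm with a two-finger parallel gripper is mounted at the origin on a cart in front of the work surface, level with it; the furniture and walls round the work are solid. World frame = base frame: x ahead of the robot, y to its left, z up, the work surface at z = 0. Lengths are in m, angles in rad, forces in N, time in s.
With the tool pointing down it reaches from about 0.325 to 0.9 m from the base axis. Payload 6.1 kg.
Tool frame: the origin (TCP) lies on the centre line of the jaws, within the pads' length; the fingertips stand 25 mm ahead of it and the grasp point (between the pads) lies 6 mm ahead of it; z points along the fingers, y is the line along which they close (so a half turn about z gives the same grasp; the last joint's range is limited). The gripper opens to 87 mm and grips with 3 to 60 N. Pads are 19 mm wide; open, the fingers measure 117 mm over their backs; the gripper's body (75 mm by 190 mm) begins 51 mm behind the grasp point.
Start: joints at [-1.335, 0.22, 1.526, -0, 1.395, -0.126], TCP at [0.221, -0.585, 0.248] pointing down, gripper open.
Joint ranges: [-2.98, 2.98], [-0.91, 2.08], [0.09, 2.57], [-1.24, 4.39], [0.2, 2.65], [-2.68, 2.68]. Speed limits (rad/s): [2.57, 2.57, 3.01, 3.14, 3.14, 3.14].

### API

Orientations are given as a unit quaternion [x, y, z, w].
In Python, from cell import bot, grip, solver, eyes gives the robot as it stands. Calls block until the motion is done:
- bot.goto(position, orientation): joint-space move of the TCP to a pose.
- bot.move_linear(position, attitude=None, rate=0.15, max_force=None): straight line of the TCP; attitude=None keeps the orientation; rate is the mean speed in m/s. With max_force (N) it stops when the force on the tool has changed by that much, and returns True; else False.
- bot.goto_joints(angles): joint-space move.
- grip(opening, force=None): opening from 0.0 (shut) to 1.0 (fully open); force is the grip in N (None keeps the last); returns when the fingers have stopped.
- bot.sleep(seconds).
- solver.ik(position, orientation): joint angles nearest the present ones, or None.
- eyes.snapshot(name): name is "side" or "top"; returns the picture (384x512x3 uint8, red, green, blue); there is no depth.
- eyes.camera_params(name): a dict with "fx", "fy", "cx", "cy" (pixels), "dist" ([k1, k2, p1, p2, k3] as OpenCV has them; the pictures are not rectified), "xyz" and "rotation" of the camera in the world. Camera axes: x right, y up, looking along -z (the intrinsics and any distortion apply to the point x, -y, -z); pixel columns grow to the right and rows downward; lengths in m; the calibration is good to about 2 mm. A picture is of the moment at which its call begins. camera_params takes no time and is no camera call.
A pose or a line that the arm cannot do raises bot.MotionError and nothing moves.
- bot.finish_job(): hands the job in; it is judged then, once.
Readings, each from a call of its own:
- bot.read_time_s(): time.
- bot.read_joint_positions(): joint angles.
- bot.read_qd(): joint speeds.
- bot.read_joint_torque(): joint torques, N m.
- bot.read_tool_pos(): TCP position.
- bot.read_ee_rot(): TCP orientation.
- bot.read_force(): force on the tool from outside, world axes, zero at the start.
- bot.read_ft_torque(): the same for the moment, N m.
- bot.read_width(): opening from 0.0 (shut) to 1.0 (fully open).
- bot.read_gripper_force(): force on a finger pad.
Only numpy, scipy, OpenCV 4.12 (cv2) and the standard library are available. Lean on these libraries where they do the work, as an engineer would, in place of code of your own. Each camera call takes 0.05 s, during which the arm holds its last target. There are 200 camera calls.

### The job

Take the glass sample cell out of its wooden stand and seat it fully home in the leaning well of the photometer, with its clear faces towards the two lenses so that the light can pass through the glass. Then lock it in: push the red-handled pin through the holes of both ears, above the cell, until its brass collar is up against the ear, and let go. Leave the other things on the bench where they are.

Things in the scene. Friction and masses are not known exactly. Their poses are not given: they have to be found in the camera images.
- cell_mid (a point): Centre of the sample cell, a square bar 24 x 24 mm, 75 mm tall, 80 g. Own z runs up it. Its faces towards own +y and -y are clear glass, those towards +x and -x black (hold it by the upper part of these); black cap (top 17 mm) with a white line along y, the way the light should pass. Either clear face may face either lens.
- well_floor (a point): Centre of the floor of the photometer's square well, 26.5 mm wide, 28 mm deep, with an orange funnel lip round its mouth (34 mm wide at its top, z = 35 mm). The head leans 30 degrees towards the robot's side: z is the well's axis, pointing up out of it; y is level, along the light path; x points back and up. Black block: top at z = 28 mm, 52 x 64 mm. Open towards +x and -x. The seated cell's top is at z = 75 mm.
- ear_axis (a point): Point on the common axis of the two ear holes, half-way between the ears, 82.5 mm from the well floor along the leaning z; axes as well_floor: the holes, 13 mm in diameter, run along y, level.
- pin_mid (a point): Point on the axis of the cross pin's shank that is half-way between the ears when the pin is home. The pin lies along own y: steel shank 8 mm in diameter, tip at y = -50 mm (tapered over 7 mm), brass collar 20 mm in diameter at y = 40 to 44 mm, 10 mm neck, red handle. May go in from either side.
- pin_grip (a point): Centre of the pin's red handle (14 mm wide in x, 36 mm long in y, 16 mm high in z), 72 mm from pin_mid along the pin's +y; same axes.
- walnut_offcut: Bystander: dark walnut block 36 x 85 x 24 mm, loose on the bench; origin at the centre of its underside.
- spacer: Bystander: white plastic ring-shaped spacer, 27 mm wide, 24 mm high, loose on the bench; origin at the centre of its underside.
- sander: Bystander: sanding block 51 x 112 x 22 mm of pale wood, loose on the bench; origin at the centre of its underside.
- cell: The sample cell again, its origin at the centre of its underside, axes as cell_mid. It starts upright, at any yaw, in a round pocket (39 mm wide, 12 mm deep) of a brown wooden stand 80 x 80 x 24 mm fixed to the bench.
- pin: The same point and axes as pin_mid; 50 g. It starts level, axis 54 mm above the bench, tip to the robot's right, in the open notches of two posts (tops 61 mm high, at pin y = -30 and 20 mm) of a pale wooden rest fixed to the bench.
- photometer: Grey instrument fixed to the bench, foot 120 x 120 x 12 mm; origin at bench level under the head, z up. Its head has two aluminium ears at y = +-32 to +-40 mm, 34 mm wide, rising along the leaning well axis to 97 mm above the well floor; each has a lens 42 mm above the floor (black rim 20 mm wide, out to +-48 mm) and higher up the pin's hole.

How it is judged:
On the way:
1. the cell is seated in the well with its clear faces to the lenses (x of cell_mid in the frame of well_floor between -0.004 and 0.004 m and y of cell_mid in the frame of well_floor between -0.004 and 0.004 m and z of cell_mid in the frame of well_floor between 0.0335 and 0.0415 m and angle between the y axis of cell_mid and the y axis of well_floor, either way round below 0.16 rad and angle between the z axis of cell_mid and the z axis of well_floor, either way round below 0.12 rad), for 0.2 s.
At the end, for the whole second after the job is handed in: Cell in the well: within 4 mm of the floor and of the axis, clear faces to the light path within 0.16 rad, leaning with it within 0.12 rad; pin through both ears: within 8 mm of home along, 5 mm across, 0.12 rad; both at rest (all of step 1 and y of pin_mid in the frame of ear_axis between -0.008 and 0.008 m and x of pin_mid in the frame of ear_axis between -0.005 and 0.005 m and z of pin_mid in the frame of ear_axis between -0.005 and 0.005 m and angle between the y axis of pin_mid and the y axis of ear_axis, either way round below 0.12 rad and linear speed of each of pin, cell below 0.01 m/s); the robot touches nothing.
It fails at once if a bystander (walnut block, spacer, sanding block) is pushed more than 30 mm (distance of any of walnut_offcut, spacer, sander from where it was at the start of the episode above 0.03 m).
It also fails if it takes over 56 s, if anything falls off the work surface, if the arm or the gripper's body presses on something with over 40 N, if the wrist force passes 120 N, or if a joint passes its speed limit or range.

## Working session

There is one attempt and no reset: what is moved stays moved. The work goes in short steps, each a Python script; the robot and the scene stay as the last script left them, time stands still between calls to the robot, and variables do not carry over. Pictures are saved under pics/ and viewed, at most 10 in all, crops included, and the job is handed in when it is done.

```bash
mkdir -p pics; ls
python3 - <<'E'
from cell import bot, grip, solver, eyes
import cv2
for n in ("side","top"):
    im=eyes.snapshot(n); cv2.imwrite(f"pics/{n}0.png",cv2.resize(im[:,:,::-1],(800,600),interpolation=cv2.INTER_CUBIC)); cv2.imwrite(f"{n}0_raw.png",im[:,:,::-1])
    print(n,eyes.camera_params(n))
print(bot.read_time_s(),bot.read_ee_rot())
E
```

```text
pics
side {'fx': 481.8124816871683, 'fy': 481.8124816871683, 'cx': 252.40471536347098, 'cy': 191.1222735681462, 'dist': array([0.00269559, 0.        , 0.        , 0.        , 0.        ]), 'xyz': array([0.35245626, 1.20077945, 0.7541871 ]), 'rotation': array([-0.0438105 ,  0.5063487 ,  0.85938949, -0.05604775])}
top {'fx': 448.0334396374569, 'fy': 448.0334396374569, 'cx': 249.1320232532683, 'cy': 190.5501864262731, 'dist': array([-0.10738088,  0.        ,  0.        ,  0.        ,  0.        ]), 'xyz': array([3.25850262e-01, 3.23312038e-04, 1.42494061e+00]), 'rotation': array([-0.06978622,  0.04926761,  0.71218287, -0.69677697])}
0.1 [ 9.83682582e-01  1.79910662e-01 -3.82894063e-05 -8.54441009e-04]
```

View pics/top0.png

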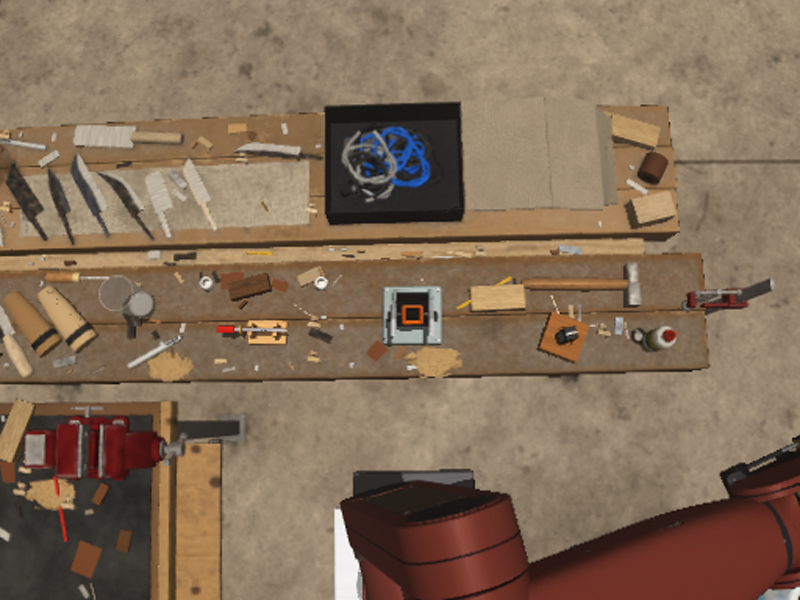

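View pics/side0.png

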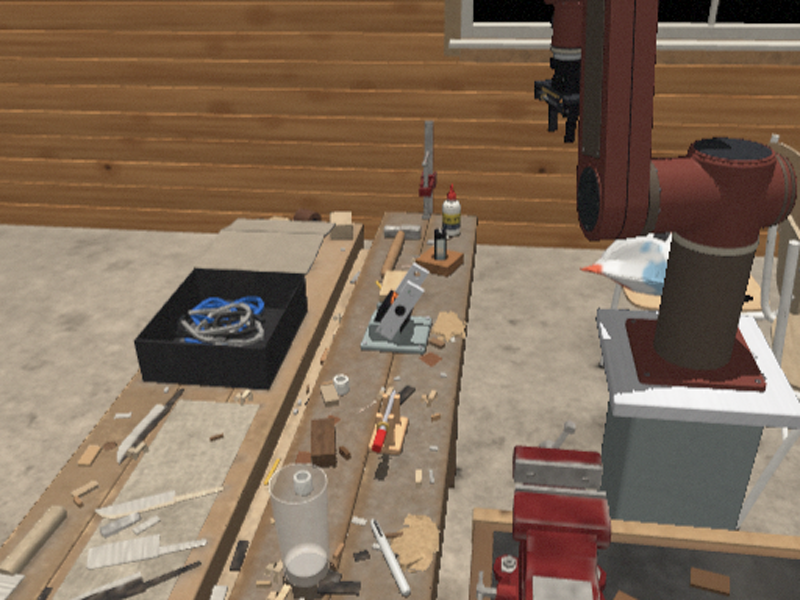

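The top view shows the photometer at about (412,315), the stand and cell at (566,335), and the pin rest at (255,331) with the red handle on its left. In the side view they are at (400,310), (440,250) and (388,425). Next I'll enlarge crops of each.

```bash
cat > mont.py <<'E'
import cv2,numpy as np
def mont(items,out,grid=2):
    # items: (img bgr, u0,v0,w,h,scale) -> tiles 400x300
    t=[]
    for im,u,v,w,h in items:
        c=cv2.resize(im[v:v+h,u:u+w],(400,300),interpolation=cv2.INTER_CUBIC)
        for k in range(0,w,10):
            x=int(k*400/w); cv2.line(c,(x,0),(x,8 if k%50 else 14),(0,255,255),1)
            if k%10==0: cv2.putText(c,str(u+k),(x,20),0,.3,(0,255,255),1)
        for k in range(0,h,10):
            y=int(k*300/h); cv2.line(c,(0,y),(8,y),(0,255,255),1); cv2.putText(c,str(v+k),(8,y+4),0,.3,(0,255,255),1)
        t.append(c)
    while len(t)<4:t.append(np.zeros((300,400,3),np.uint8))
    cv2.imwrite(out,np.vstack([np.hstack(t[:2]),np.hstack(t[2:])]))
E
python3 - <<'E'
import cv2
from mont import mont
t=cv2.imread('top0_raw.png');s=cv2.imread('side0_raw.png')
mont([(t,336,190,60,45),(t,234,178,60,45),(t,134,190,60,45),(s,262,140,40,30)],'pics/m1.png')
mont([(s,222,160,72,54),(s,226,240,60,45)],'pics/m2.png')
E
```

```text
(no output)
```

View pics/m1.png

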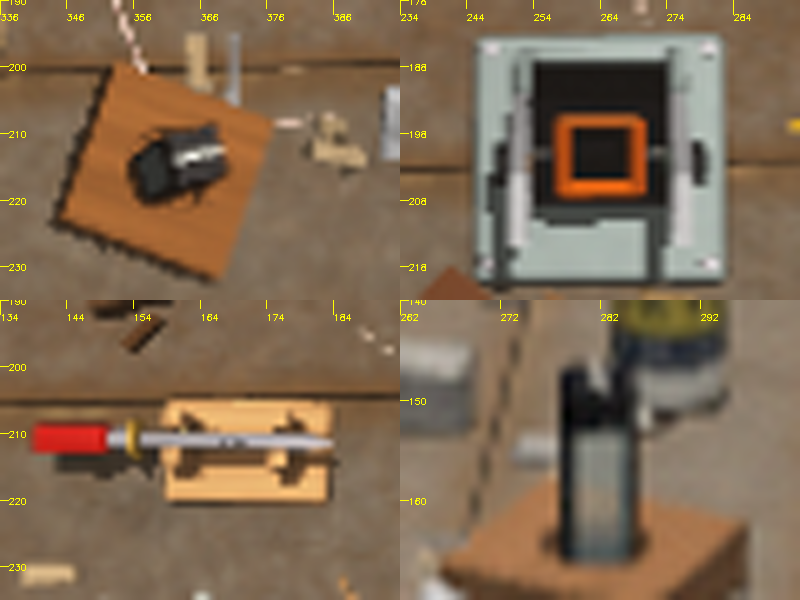

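View pics/m2.png

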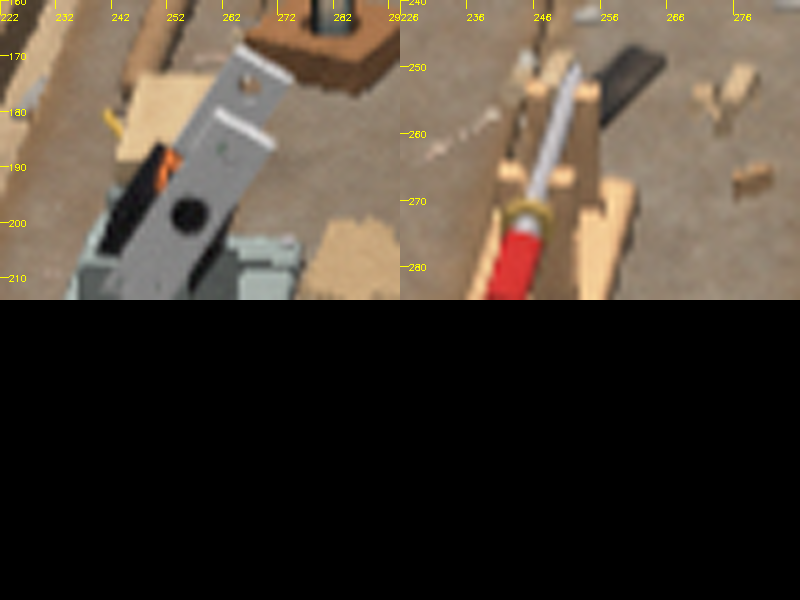

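Top montage:
- The cap's white line runs (362,214) to (370,212.5), and the stand corners are clear.
- The photometer foot spans (245..282.5, 184..220.5) and the orange lip is centred near (264,201.5).
- The pin handle is at (144.5,211) and its tip at (184,211).

Side montage: the near ear hole is at (262,187), the far one at (267,176), and the near lens at (256,199). Next is a joint fit using both cameras.

```bash
cat > geo.py <<'E'
import numpy as np,cv2
from scipy.spatial.transform import Rotation as R
from scipy.optimize import least_squares
from cell import bot,grip,solver,eyes
C={}
for n in("top","side"):
    p=eyes.camera_params(n); Rc=np.diag([1,-1,-1])@R.from_quat(p["rotation"]).as_matrix().T
    C[n]=(cv2.Rodrigues(Rc)[0],-Rc@p["xyz"],np.array([[p["fx"],0,p["cx"]],[0,p["fy"],p["cy"]],[0,0,1]]),p["dist"],Rc,p["xyz"])
def proj(n,P):
    r,t,K,d,_,_=C[n]; return cv2.projectPoints(np.atleast_2d(np.asarray(P,float)),r,t,K,d)[0].reshape(-1,2)
def onz(n,uv,z):
    r,t,K,d,Rc,o=C[n]; q=cv2.undistortPoints(np.array(uv,float).reshape(-1,1,2),K,d).reshape(-1,2)
    D=np.c_[q,np.ones(len(q))]@Rc; return o+D*((z-o[2])/D[:,2])[:,None]
def tri(**o):
    return least_squares(lambda X:np.concatenate([proj(n,X)[0]-uv for n,uv in o.items()]),[.45,0,.1])
def headR(yaw): return R.from_euler('z',yaw)*R.from_euler('y',-30,degrees=True)
E
cat > m.py <<'E'
from geo import *
np.set_printoptions(precision=4,suppress=True)
t=cv2.imread('top0_raw.png');s=cv2.imread('side0_raw.png')
def tile(u,v,s,pts): return np.array([u,v])+s*np.array(pts,float)
foot=onz("top",tile(234,178,.15,[(75,37),(323,38),(323,283),(74,282)]),.012)
d=foot[0]-foot[1]; print("foot c",foot.mean(0),"side",[np.linalg.norm(foot[i]-foot[i-1]) for i in range(4)],"yaw deg",[np.degrees(np.arctan2(-d[0],d[1])),np.degrees(np.arctan2((foot[0]-foot[3])[1],(foot[0]-foot[3])[0]))])
st=onz("top",tile(336,190,.15,[(112,60),(273,123),(215,280),(52,222)]),.024); print("stand c",st.mean(0),[np.linalg.norm(st[i]-st[i-1]) for i in range(4)])
hsv=cv2.cvtColor(t,cv2.COLOR_BGR2HSV)
def cen(im,lo,hi,box):
    h=cv2.cvtColor(im,cv2.COLOR_BGR2HSV); m=cv2.inRange(h,lo,hi); u,v,w,hh=box; k=np.zeros_like(m); k[v:v+hh,u:u+w]=m[v:v+hh,u:u+w]
    ys,xs=np.nonzero(k); return np.array([xs.mean(),ys.mean()]),(xs.min(),xs.max(),ys.min(),ys.max()),len(xs)
print("orange",cen(t,(5,180,120),(18,255,255),(250,190,28,25)))
r,b,_=cen(t,(0,180,120),(4,255,255),(130,200,30,20)); print("red",r,b)
r2,b2,_=cen(s,(0,170,100),(6,255,255),(230,265,30,35)); print("redside",r2,b2)
# head fit
obs=[("side",(0,.040,.0825),(262,187)),("side",(0,-.032,.0825),(267,175.7)),("side",(0,.048,.042),(255.8,198.7)),
("side",(.017,.040,.097),(222+217*.18,160+112*.18)),("side",(-.017,.040,.097),(222+273*.18,160+148*.18)),
("side",(.017,-.032,.097),(222+237*.18,160+47*.18)),("side",(-.017,-.032,.097),(222+292*.18,160+82*.18)),
("top",(-.017,.036,.097),(251.5,214.7)),("top",(-.017,-.036,.097),(276.3,214.7)),
("top",(0,0,.035),cen(t,(5,180,120),(18,255,255),(250,190,28,25))[0])]
f=lambda p:np.concatenate([proj(n,headR(p[3]).apply(P)+p[:3])[0]-uv for n,P,uv in obs])
L=least_squares(f,[foot[:,0].mean(),foot[:,1].mean(),.06,0],loss='soft_l1'); print("well",L.x,"\n",f(L.x).reshape(-1,2))
# cell
L2=tri(top=(365.9,213.3),side=(282,147.4)); print("celltop",L2.x,L2.fun,onz("top",[(365.9,213.3)],.087))
w=onz("top",tile(336,190,.15,[(172,160),(225,150)]),.087); dw=w[1]-w[0]; print("line",np.linalg.norm(dw),"dir deg",np.degrees(np.arctan2(dw[1],dw[0])))
# pin
L3=tri(top=tuple(r),side=tuple(r2)); print("grip",L3.x,L3.fun)
tip=onz("top",[(184,211.3)],.054)[0]; g=onz("top",[r],.060)[0]; print("tip",tip,"gr",g,np.linalg.norm(tip-g),"should .122; tri tip",tri(top=(184,211.3),side=(252.4,250.2)).x, "col", tri(top=(154,210.8),side=(244.75,272)).x)
E
python3 m.py
```

```text
foot c [ 0.5291 -0.0069  0.012 ] side [np.float64(0.1183597156334178), np.float64(0.11924796435650743), np.float64(0.11811353468448434), np.float64(0.1181331628992381)] yaw deg [np.float64(-1.6603604955630369), np.float64(-1.253891754244216)]
stand c [ 0.4763 -0.3095  0.024 ] [np.float64(0.08282389755797417), np.float64(0.08144769982128826), np.float64(0.08010495648765942), np.float64(0.08085736534723062)]
orange (array([263.266 , 200.8298]), (np.int64(257), np.int64(270), np.int64(195), np.int64(207)), 94)
red [144.  210.5] (np.int64(139), np.int64(149), np.int64(209), np.int64(212))
redside [242.1235 281.5556] (np.int64(238), np.int64(246), np.int64(275), np.int64(288))
well [ 0.5396 -0.007   0.0457 -0.0318] 
 [[ 1.2912  0.1113]
 [ 0.0777 -0.2912]
 [ 0.0073  0.2871]
 [-0.5072  0.0546]
 [ 0.0003 -0.2956]
 [-0.1741  0.2839]
 [ 0.0326 -0.13  ]
 [-0.141  -0.4179]
 [-0.3193 -0.2069]
 [ 0.489   0.3158]]
celltop [ 0.4769 -0.3125  0.0861] [-0.0134 -0.2156  0.244   0.0308] [[ 0.4761 -0.3123  0.087 ]]
line 0.02462683223654561 dir deg -80.87291052471888
grip [0.5063 0.3675 0.0556] [-0.0509 -0.6186  0.4404  0.067 ]
tip [0.4993 0.2414 0.054 ] gr [0.5037 0.3661 0.06  ] 0.12492897143170799 should .122; tri tip [0.501  0.2419 0.0517] col [0.5049 0.3353 0.0572]
```

The fit is consistent, with residuals around 0.3 px and sizes matching:
- **Well floor:** (0.540, -0.007, 0.046), yaw about -0.03.
- **Cell top:** (0.4765, -0.312, 0.087), yaw 9°.
- **Pin grip:** (0.505, 0.366, 0.055).

Now I'll check IK and pick up the cell.

```bash
cat >> geo.py <<'E'
WELL=np.array([.5396,-.007,.0457]); WYAW=-.029
def q_down(yaw,lean=0,sgn=1):
    """tool z = -(frame z), tool y = sgn*frame x, frame = yaw about z then lean back"""
    F=(R.from_euler('z',yaw)*R.from_euler('y',-lean)).as_matrix()
    y=sgn*F[:,0]; z=-F[:,2]; return R.from_matrix(np.c_[np.cross(y,z),y,z]).as_quat()
def tcp(grasp,q): return np.asarray(grasp)-.006*R.from_quat(q).as_matrix()[:,2]
LEAN=np.radians(30)
def W(p): return headR(WYAW).apply(p)+WELL
E
python3 - <<'E'
from geo import *
np.set_printoptions(precision=3,suppress=True)
for s in(1,-1):
    qc=q_down(np.radians(9.1),0,s); qw=q_down(WYAW,LEAN,s); qp=q_down(-.037,0,s); qi=q_down(WYAW,0,s)
    for nm,g,q in(("pick",[.4765,-.3124,.078],qc),("up",[.4765,-.3124,.2],qc),("above",W([0,0,.15]),qw),("seat",W([0,0,.066]),qw),("pin",[.505,.366,.054],qp),("pinup",[.505,.366,.2],qp),("ins0",W([0,.19,.0825]),qi),("ins1",W([0,.072,.0825]),qi)):
        print(s,nm,tcp(g,q),solver.ik(tcp(g,q),q))
E
```

```text
1 pick [ 0.476 -0.312  0.084] [-0.719  0.264  1.802 -0.     1.075 -0.878]
1 up [ 0.476 -0.312  0.206] [-0.719  0.122  1.717 -0.     1.302 -0.878]
1 above [ 0.462 -0.005  0.181] [-0.263 -0.56   2.415  0.165  0.781 -0.321]
1 seat [ 0.504 -0.006  0.108] [-0.234 -0.266  2.373  0.203  0.529 -0.354]
1 pin [0.505 0.366 0.06 ] [ 0.501  0.411  1.664 -0.     1.066  0.538]
1 pinup [0.505 0.366 0.206] [ 0.501  0.248  1.573 -0.     1.32   0.538]
1 ins0 [0.504 0.184 0.123] [ 0.203  0.136  1.869 -0.     1.136  0.232]
1 ins1 [0.5   0.066 0.123] [-0.025  0.062  1.949 -0.     1.13   0.004]
-1 pick [ 0.476 -0.312  0.084] [-0.719  0.264  1.802 -0.     1.075  2.264]
-1 up [ 0.476 -0.312  0.206] [-0.719  0.122  1.717 -0.     1.302  2.264]
-1 above [ 0.462 -0.005  0.181] None
-1 seat [ 0.504 -0.006  0.108] None
-1 pin [0.505 0.366 0.06 ] [ 0.501  0.411  1.664 -0.     1.066 -2.604]
-1 pinup [0.505 0.366 0.206] [ 0.501  0.248  1.573 -0.     1.32  -2.604]
-1 ins0 [0.504 0.184 0.123] None
-1 ins1 [0.5   0.066 0.123] None
```

Run:
```python
from geo import *
from mont import mont
q=q_down(np.radians(9.1)); g=np.array([.4765,-.3124,.078])
bot.goto(tcp(g+[0,0,.1],q),q); print(bot.read_time_s())
hit=bot.move_linear(tcp(g,q),rate=.08,max_force=15); print("hit",hit,bot.read_tool_pos())
grip(0.0,25); print("w",bot.read_width()*87,bot.read_gripper_force(),bot.read_time_s())
bot.move_linear(tcp(g+[0,0,.1],q),rate=.12); print("w",bot.read_width()*87,bot.read_time_s())
t=eyes.snapshot("top")[:,:,::-1].copy(); s=eyes.snapshot("side")[:,:,::-1].copy()
mont([(s,240,100,72,54),(t,336,180,80,60)],'pics/p1.png')
```

```text
1.5083
hit False [ 0.47692958 -0.31275464  0.08470058]
w 23.937035571849925 24.596275817602873 3.95
w 24.151492471864426 4.9333
```

View pics/p1.png

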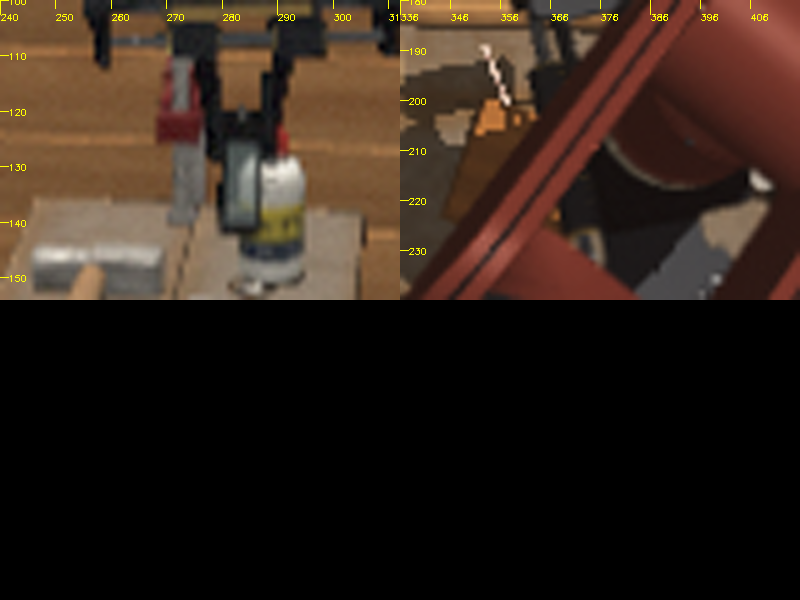

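The side view shows the cell held upright at (283,132) with the jaws on the cap, 24 mm wide. Next I carry it over the well and lean it.

Run:
```python
from geo import *
from mont import mont
q=q_down(WYAW,LEAN)
qc=q_down(np.radians(9.1)); bot.move_linear(tcp([.4765,-.3124,.24],qc),rate=.2)
for z in(.20,.19,.18,.17):
    if solver.ik(tcp(W([0,0,z]),q),q) is not None: break
print("z",z); bot.goto(tcp(W([0,0,z]),q),q); print(bot.read_time_s())
bot.move_linear(tcp(W([0,0,.066+.042]),q),rate=.1); print(bot.read_time_s(),bot.read_force(),bot.read_width()*87)
t=eyes.snapshot("top")[:,:,::-1].copy(); s=eyes.snapshot("side")[:,:,::-1].copy()
for k in((.012,.012,.042),(-.012,.012,.042),(0,0,.042),(0,0,.117)): print(k,proj("side",W(k)))
mont([(s,226,150,64,48),(t,224,170,80,60)],'pics/w1.png')
```

```text
z 0.2
6.675
7.7417 [-0.10867604  1.03461713 -1.13272456] 23.95389507739015
(0.012, 0.012, 0.042) [[254.30996396 190.71972816]]
(-0.012, 0.012, 0.042) [[261.52206686 194.85816355]]
(0, 0, 0.042) [[258.58199628 190.7872327 ]]
(0, 0, 0.117) [[271.47075992 171.43163518]]
```

View pics/w1.png

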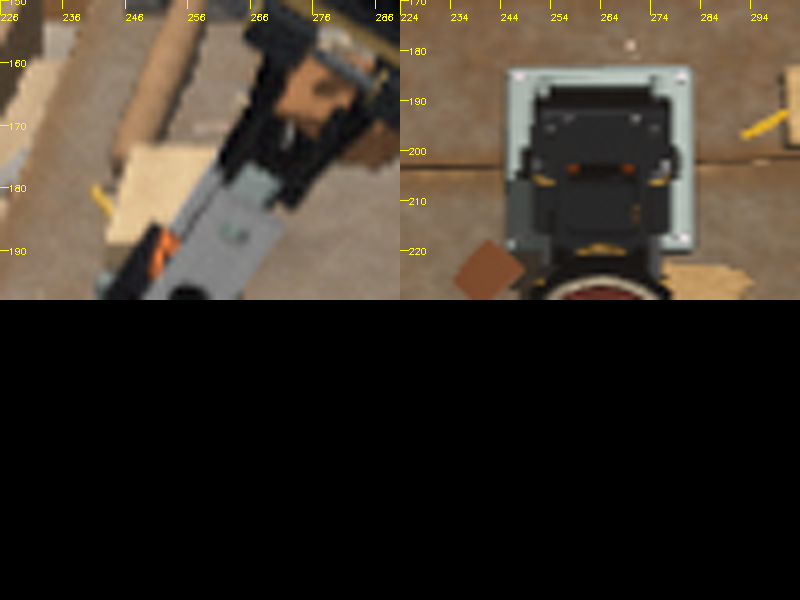

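The side view shows the leaning cell entering between the ears, with glass at (266,181) and showing through the hole. The top view shows the hand centred at about (264,200). I'll insert it now with a force limit.

```bash
cat >> geo.py <<'E'
def wellcoords():
    q=bot.read_ee_rot(); g=np.array(bot.read_tool_pos())+.006*R.from_quat(q).as_matrix()[:,2]
    return headR(WYAW).inv().apply(g-WELL)
def wf(): return headR(WYAW).inv().apply(bot.read_force())
E
python3 - <<'E'
from geo import *
np.set_printoptions(precision=4,suppress=True)
q=q_down(WYAW,LEAN)
print(wellcoords(),wf())
hit=bot.move_linear(tcp(W([0,0,.0645]),q),rate=.03,max_force=10)
print(hit,wellcoords(),wf(),bot.read_ft_torque(),bot.read_width()*87,bot.read_time_s())
E
```

```text
[ 0.0007 -0.0001  0.1085] [-0.2811 -0.1225 -1.212 ]
False [ 0.0002 -0.      0.0646] [ 0.2016  0.6689 -0.2503] [-0.0399  0.3533 -0.0226] 23.990744847224974 9.4417
```

Run:
```python
from geo import *
from mont import mont
np.set_printoptions(precision=4,suppress=True)
q=q_down(WYAW,LEAN)
hit=bot.move_linear(tcp(W([0,0,.054]),q),rate=.015,max_force=10)
print(hit,wellcoords(),wf(),bot.read_ft_torque(),bot.read_width()*87,bot.read_time_s())
s=eyes.snapshot("side")[:,:,::-1].copy();t=eyes.snapshot("top")[:,:,::-1].copy()
for k in((0,0,.075),(0,.012,.075)): print(proj("side",W(k)))
mont([(s,226,150,64,48),(t,224,170,80,60)],'pics/w2.png')
```

```text
True [ 0.0015 -0.0001  0.0636] [0.8371 0.54   4.7736] [ 0.0179  0.0743 -0.0244] 24.246077146381506 9.7417
[[264.1669 182.4001]]
[[263.5385 184.3643]]
```

View pics/w2.png

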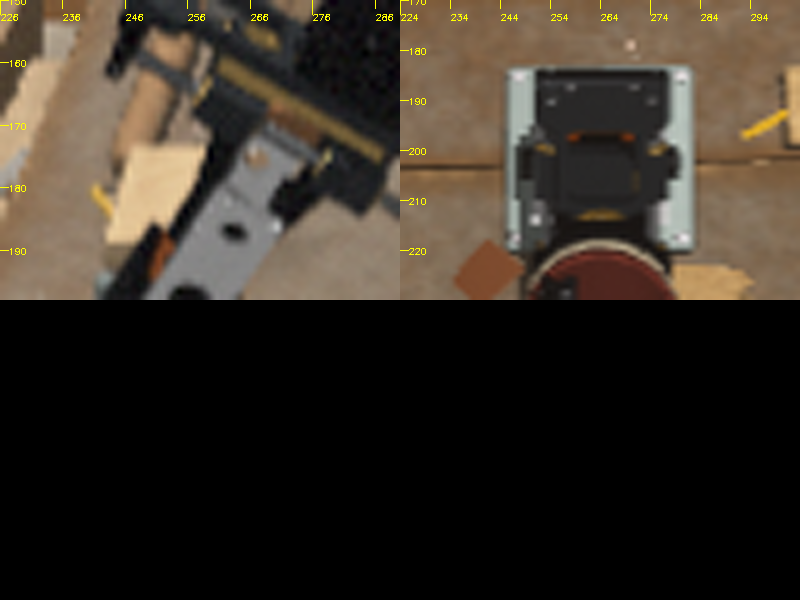

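Contact came at a depth consistent with the floor. The side view shows the hand down at the ears, with the cap visible through the hole at (262,187). I'll release, back out and verify.

Run:
```python
from geo import *
from mont import mont
np.set_printoptions(precision=4,suppress=True)
q=q_down(WYAW,LEAN)
grip(.55); print(bot.read_width()*87)
g=wellcoords()
bot.move_linear(tcp(W([0,0,.15]),q),rate=.12)
qp=q_down(-.037); 
bot.goto(tcp([.505,.366,.16],qp),qp); print(bot.read_time_s())
s=eyes.snapshot("side")[:,:,::-1].copy();t=eyes.snapshot("top")[:,:,::-1].copy()
cv2.imwrite('side1_raw.png',s);cv2.imwrite('top1_raw.png',t)
for k in((0,0,.075),(.012,.012,.075),(-.012,.012,.075),(-.012,-.012,.075),(.012,-.012,.075)): print(k,proj("side",W(k))[0],proj("top",W(k))[0])
mont([(s,230,150,64,48),(t,240,182,48,36),(s,222,195,80,60),(t,120,180,80,60)],'pics/w3.png')
```

```text
47.686169981281594
12.8417
(0, 0, 0.075) [264.1669 182.4001] [263.7554 206.1634]
(0.012, 0.012, 0.075) [259.891  182.2605] [259.7027 202.3762]
(-0.012, 0.012, 0.075) [267.1793 186.4643] [259.6912 209.883 ]
(-0.012, -0.012, 0.075) [268.3713 182.5375] [267.7834 209.9276]
(0.012, -0.012, 0.075) [261.1939 178.3892] [267.8471 202.4177]
```

View pics/w3.png

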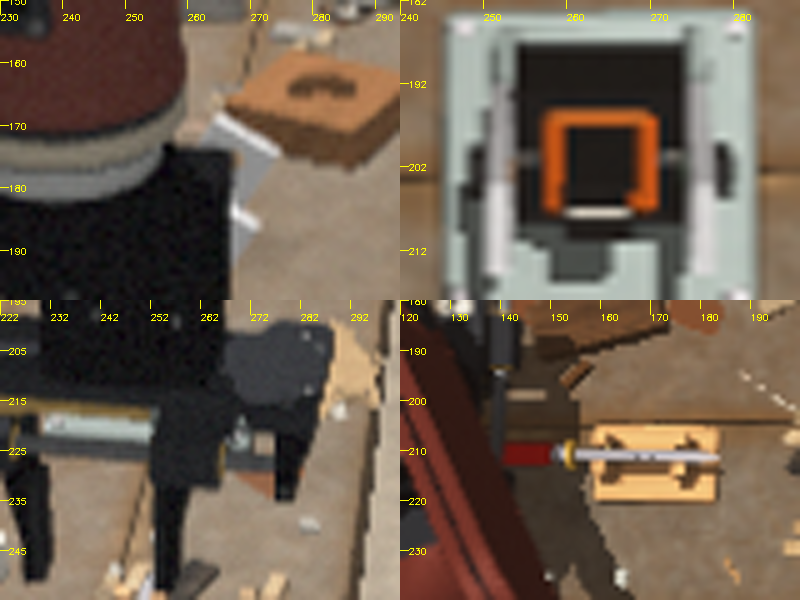

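The top view shows the cap's white line level at (263.9,207.4), inside the lip, so the orientation is right. The cap has tipped slightly towards the robot, which well play allows. The arm blocks the side view, so I'll check seating after taking the pin.

Run:
```python
from geo import *
from mont import mont
np.set_printoptions(precision=4,suppress=True)
qp=q_down(-.037); g=np.array([.5047,.365,.054])
hit=bot.move_linear(tcp(g,qp),rate=.08,max_force=12); 
p0=bot.read_tool_pos(); print(hit,p0)
grip(0.0,40); p1=bot.read_tool_pos(); print("w",bot.read_width()*87,p1,bot.read_force(),bot.read_time_s())
bot.move_linear(tcp(g+[0,0,.1],qp),rate=.12); print("w",bot.read_width()*87)
qi=q_down(WYAW); bot.goto(tcp(W([0,.072+.105,.0825]),qi),qi)
print(bot.read_time_s(),bot.read_tool_pos(),tcp(W([0,.177,.0825]),qi))
s=eyes.snapshot("side")[:,:,::-1].copy();t=eyes.snapshot("top")[:,:,::-1].copy()
cv2.imwrite('side2_raw.png',s);cv2.imwrite('top2_raw.png',t)
mont([(s,230,160,64,48),(t,200,176,80,60)],'pics/i1.png')
```

```text
False [0.5052 0.3653 0.0608]
w 13.596389327759262 [0.5055 0.365  0.0603] [ 4.0269 -1.2982 -1.0712] 15.1
w 13.450169970905208
16.8917 [0.5039 0.1717 0.1234] [0.5035 0.1711 0.1231]
```

View pics/i1.png

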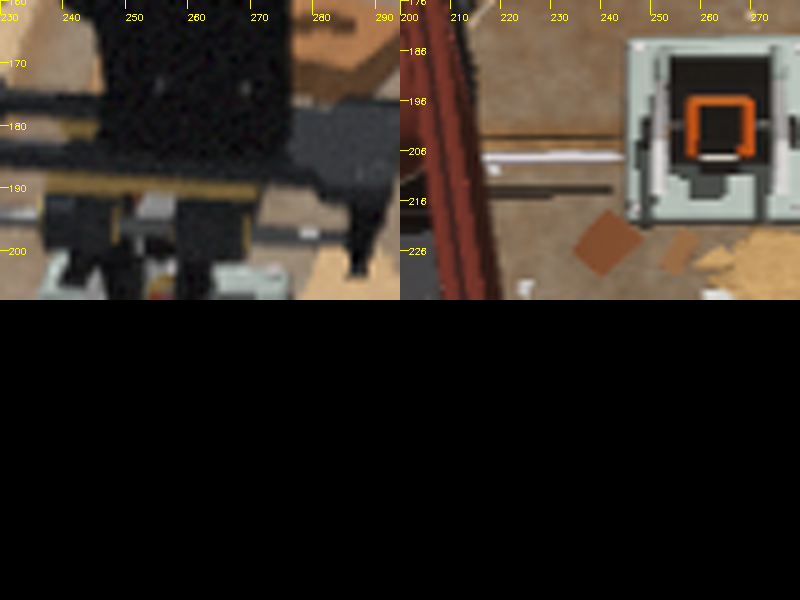

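The top view shows the pin level at v≈207.4 with its tip at (244.8,207.4), aimed at the left ear. The hand hides the side view. I'll calibrate by comparing the pin's measured pixels with the forward-kinematics projection, then refit the head.

```bash
cat > m2.py <<'E'
import re
src=open('m.py').read()
from geo import *
np.set_printoptions(precision=4,suppress=True)
t=cv2.imread('top2_raw.png').astype(float).sum(2)
q=bot.read_ee_rot(); M=R.from_quat(q).as_matrix(); g=np.array(bot.read_tool_pos())+.0063*M[:,2]; ax=-M[:,0]  # tool x ?
print("toolx",M[:,0])
ydir=M[:,0] if M[1,0]>0 else -M[:,0]
A=[g-ydir*d for d in(.04,.08,.12,.122)]; P=proj("top",A); print("pred",P)
for c in range(220,243,3):
    col=t[202:212,c]; b=np.median(col); w=np.clip(col-b-60,0,None); print(c,round((w*np.arange(202,212)).sum()/w.sum(),2),round(np.interp(c,P[:,0],P[:,1]),2),end=' | ')
print("\ntip cols",t[205:210,240:250].max(0))
# head refit with pixel-centre convention
s0=np.array
obs=[("side",(0,-.032,.0825),(267,175.7)),("side",(0,.048,.042),(255.8,198.7)),
("side",(.017,.040,.097),(261.06,180.16)),("side",(-.017,.040,.097),(271.14,186.64)),
("side",(.017,-.032,.097),(264.66,168.46)),("side",(-.017,-.032,.097),(274.56,174.76)),
("top",(-.017,.036,.097),(251.5,214.7)),("top",(-.017,-.036,.097),(276.3,214.7)),("top",(0,0,.035),(263.77,201.33))]
for off in(0,.5):
    f=lambda p:np.concatenate([proj(n,headR(p[3]).apply(P)+p[:3])[0]-uv+off for n,P,uv in obs])
    L=least_squares(f,[.54,0,.05,0],loss='soft_l1'); print(off,"well",L.x,"ear",headR(L.x[3]).apply([0,0,.0825])+L.x[:3],"floorDz",headR(WYAW).inv().apply(L.x[:3]-WELL),L.cost)
L=tri(top=(365.4,212.8),side=(281.5,146.9)); print("celltop centre-conv",L.x)
print("pin tip cc",tri(top=(183.5,210.8),side=(251.9,249.7)).x,"grip z.054",onz("top",[(144,210.5)],.058))
E
python3 m2.py
```

```text
toolx [0.0276 0.9996 0.0007]
pred [[216.8355 206.6484]
 [230.3528 206.7133]
 [243.9065 206.7751]
 [244.585  206.7781]]
220 207.01 206.66 | 223 207.04 206.68 | 226 207.0 206.69 | 229 206.84 206.71 | 232 206.64 206.72 | 235 206.63 206.73 | 238 206.75 206.75 | 241 206.73 206.76 | 
tip cols [646. 644. 626. 577. 451. 361. 429. 222. 223. 266.]
0 well [ 0.5393 -0.0073  0.0454 -0.0282] ear [ 0.498  -0.0061  0.1169] floorDz [-0.0004 -0.0003 -0.0001] 0.35454620559186534
0.5 well [ 0.5405 -0.0058  0.0477 -0.0274] ear [ 0.4993 -0.0047  0.1192] floorDz [0.0018 0.0012 0.0013] 0.36436978004276965
celltop centre-conv [ 0.4783 -0.3105  0.0887]
pin tip cc [0.5022 0.243  0.054 ] grip z.054 [[0.504  0.3666 0.058 ]]
```

```bash
cat >> geo.py <<'E'
EAR=np.array([.499,-.005,.117]); EYAW=-.028; QI=q_down(EYAW)
def E(dx,y,dz):
    """TCP for pin_mid at world-level offset (dx,dz) and y along ear axis"""
    return EAR+R.from_euler('z',EYAW).apply([dx,y+.072,dz])+[0,0,.0063]
def rep(m=''):
    p=R.from_euler('z',EYAW).inv().apply(np.array(bot.read_tool_pos())-[0,0,.0063]-EAR)-[0,.072,0]
    print(m,"pin mm",np.round(p*1e3,1),"F",np.round(bot.read_force(),1),"T",np.round(bot.read_ft_torque(),2),"w",round(bot.read_width()*87,1),"t",round(bot.read_time_s(),2))
E
python3 - <<'E'
from geo import *
bot.move_linear(E(0,.098,0),QI,rate=.1); rep('start')
h=bot.move_linear(E(0,.070,0),QI,rate=.03,max_force=6); rep(h)
E
```

```text
start pin mm [ 0.1 98.5  0.1] F [ 0.7 -0.   0.3] T [-0.01 -0.08 -0.04] w 13.8 t 17.24
False pin mm [ 0.  70.1  0. ] F [ 0.3 -0.1 -0.2] T [-0.   -0.13  0.03] w 13.9 t 18.32
```

Run:
```python
from geo import *
for d in((0,.005),(0,-.005),(.005,0),(-.005,0)):
    h=bot.move_linear(E(d[0],.070,d[1]),QI,rate=.015,max_force=4); rep((d,h))
    bot.move_linear(E(0,.070,0),QI,rate=.03)
```

```text
((0, 0.005), False) pin mm [ 0.  70.1  5. ] F [ 1.5  0.9 -2.4] T [ 0.3  -0.34  0.13] w 13.7 t 18.81
((0, -0.005), False) pin mm [ 0.5 70.  -4.6] F [1.2 0.6 2.1] T [-0.22 -0.19  0.08] w 13.7 t 19.61
((0.005, 0), False) pin mm [ 4.5 70.  -0.4] F [-2.8  0.5 -0.5] T [ 0.07  0.37 -0.25] w 13.8 t 20.41
((-0.005, 0), False) pin mm [-4.2 70.   0.5] F [ 4.9  0.  -0. ] T [ 0.07 -0.79  0.41] w 13.6 t 21.21
```

The forces are symmetric, so the pin is centred in the first ear. I'll push it home.

Run:
```python
from geo import *
bot.move_linear(E(.0004,.070,0),QI,rate=.03); rep('c')
h=bot.move_linear(E(.0004,.012,0),QI,rate=.03,max_force=7); rep(h)
if not h:
    h=bot.move_linear(E(.0004,-.008,0),QI,rate=.015,max_force=7); rep(h)
```

```text
c pin mm [ 0.1 70.  -0.2] F [ 0.  -0.2 -0.7] T [-0.02 -0.1  -0.06] w 13.5 t 21.77
False pin mm [ 0.4 12.1 -0. ] F [-0.  -0.7 -0.8] T [-0.01 -0.1   0.03] w 13.6 t 23.86
True pin mm [ 0.  -1.6 -0.5] F [ 0.4  1.  -0.2] T [ 0.22 -0.2  -0.02] w 13.2 t 24.77
```

Run:
```python
from geo import *
from mont import mont
h=bot.move_linear(E(.0004,-.006,0),QI,rate=.01,max_force=10); rep(h)
grip(.5); rep('open')
p=E(.0004,-.002,0); bot.move_linear(p+[0,0,.1],QI,rate=.12); rep('up')
q=QI; bot.goto([.40,.25,.35],q); 
qj=np.array([-1.335,0.22,1.526,0,1.395,-.126]); bot.goto_joints(qj); rep('away')
s=eyes.snapshot("side")[:,:,::-1].copy();t=eyes.snapshot("top")[:,:,::-1].copy()
cv2.imwrite('side3_raw.png',s);cv2.imwrite('top3_raw.png',t)
mont([(s,230,160,56,42),(t,224,176,64,48),(t,140,165,80,60),(t,290,165,100,75)],'pics/f1.png')
```

```text
True pin mm [-0.5 -1.6 -1. ] F [0.6 1.9 0.6] T [ 0.2  -0.17  0.05] w 13.2 t 25.09
open pin mm [-0.7 -1.5 -1.2] F [-0.5  0.5 -0.2] T [-0.07 -0.11  0.03] w 43.6 t 25.9
up pin mm [-0.2 -2.  99.1] F [-0.2  0.1 -0.7] T [-0.02 -0.11  0.  ] w 43.1 t 26.89
away pin mm [-260.4 -658.8  125. ] F [-1.1 -0.4 -0.4] T [-0.01  0.06 -0.03] w 43.4 t 30.88
```

View pics/f1.png

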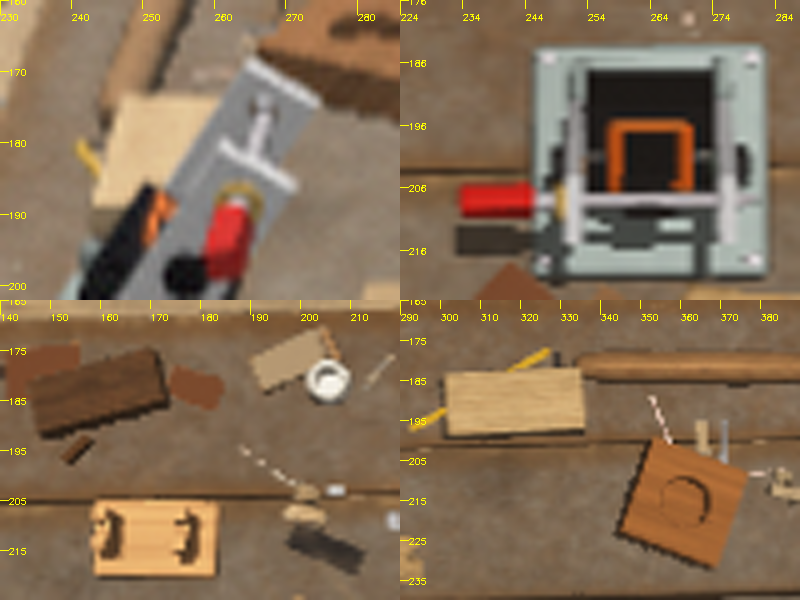

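The final picture shows the pin through both ears, with the brass collar against the near ear at (262,187 side; 249,208 top). The cell is in the well below it, the stand and rest are empty, and the bystanders haven't moved. The pin could only pass above a cell seated within tolerance, so I'm handing in.

```bash
python3 -c "
from cell import bot
print(bot.finish_job(),bot.read_time_s())"
```

```text
the job is handed in; nothing more can be done
the job is handed in; nothing more can be done
```

I seated the cell in the leaning well with its clear faces to the lenses, pushed the pin through both ears to its collar, and handed the job in after about 31 s; no verdict came back, and I inferred full seating from floor contact and the pin passing above the cell rather than seeing it directly.

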